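# Find the box that holds the calibration weight

## Task

One of the three identical black boxes in the row still holds its steel calibration weight; the other two hold only packing. Working from your left to your right, lift each box in turn about 5 cm clear of the bench for a moment to judge how heavy it is. Stand the heavy one upright in the blue tray and leave the two light ones standing where they were; set the boxes down gently and do not tip them.

Things in the scene. Friction and masses are not known exactly. Their poses are not given: they have to be found in the camera images.
- box_a_mid (a point): one of three identical shut boxes in a row: black plastic, 60 x 60 mm, 64 mm tall, white patch on the fixed lid, small metal clasp on the -x side, hinge on the +x side. One, drawn afresh each time, holds a steel weight (0.42 to 0.56 kg in all); the others weigh 0.08 to 0.1 kg. Point: the box's centre, 32 mm above its underside, z up. Grasp from above across the plain sides, along its y (60 mm).
- box_b_mid (a point): one of three identical shut boxes in a row: black plastic, 60 x 60 mm, 64 mm tall, white patch on the fixed lid, small metal clasp on the -x side, hinge on the +x side. One, drawn afresh each time, holds a steel weight (0.42 to 0.56 kg in all); the others weigh 0.08 to 0.1 kg. Point: the box's centre, 32 mm above its underside, z up. Grasp from above across the plain sides, along its y (60 mm).
- box_c_mid (a point): one of three identical shut boxes in a row: black plastic, 60 x 60 mm, 64 mm tall, white patch on the fixed lid, small metal clasp on the -x side, hinge on the +x side. One, drawn afresh each time, holds a steel weight (0.42 to 0.56 kg in all); the others weigh 0.08 to 0.1 kg. Point: the box's centre, 32 mm above its underside, z up. Grasp from above across the plain sides, along its y (60 mm).
- tray_floor (a point): shallow square blue plastic tray, fixed to the bench to the left of the boxes: 140 x 140 mm outside, 134 x 134 mm inside, walls 14 mm high (16 mm with the rolled rim), floor 3 mm thick, a small lug on two sides. This point is the centre of its inner floor, 3 mm above the bench; x and y run along its sides, z up.
Things that resemble listed ones, but are neither listed nor needed, are in the scene too. Of the things shaped like the part that bears tray_floor, the blue one is meant. What is shaped like the part that bears box_a_mid but turquoise is not meant.

How it is judged:
By the outcome, as a careful person would: the job done as asked, in the order asked, and still so for the second after the job is handed in, with the robot touching nothing.
It also fails if it takes over 54 s, if anything falls off the work surface, if the arm or the gripper's body presses on something with over 40 N, if the wrist force passes 120 N, or if a joint passes its speed limit or range.

## Robot

A 6-joint arm with a two-finger parallel gripper is mounted at the origin on a cart in front of the work surface, level with it; the furniture and walls round the work are solid. World frame = base frame: x ahead of the robot, y to its left, z up, the work surface at z = 0. Lengths are in m, angles in rad, forces in N, time in s.
With the tool pointing down it reaches from about 0.25 to 0.775 m from the base axis. Payload 4 kg.
Tool frame: the origin (TCP) lies at the very end of the fingers, on their centre line; the grasp point (between the pads) lies 19 mm behind it; z points along the fingers, y is the line along which they close (so a half turn about z gives the same grasp; the last joint's range is limited). The gripper opens to 94 mm and grips with 3 to 60 N. Pads are 16 mm wide; open, the fingers measure 119 mm over their backs; the gripper's body (75 mm by 177 mm) begins 78 mm behind the grasp point.
Start: joints at [1.002, 0.087, 1.371, -0, 1.684, -0.103], TCP at [0.247, 0.491, 0.185] pointing down, gripper open.
Joint ranges: [-3.1, 3.1], [-0.76, 2.03], [0.27, 2.55], [-1.08, 4.22], [0.17, 2.65], [-2.57, 2.57]. Speed limits (rad/s): [2.79, 2.79, 3.14, 3.14, 3.14, 3.14].

## Interface

Orientations are given as a rotation vector (axis times angle).
In Python, from station import env, viewer, spotter gives the robot as it stands. The module is installed in compiled form; this text tells all that it offers.
- The arm moves only by the tool carry_out, never from a script. Its arguments are lists of equal length, an entry for each row: "rot": the turn, a rotation vector about the tool's x, y, z normalised to -1 to 1, where 1 is 2 rad, a list of three; "linear": the shift along the tool's x, y, z normalised to -1 to 1, where 1 is 100 cm, a list of three; "hand": the closure, from 0 (fully open) to 1 (shut). In form: {"rot": [[rx, ry, rz], ...], "linear": [[tx, ty, tz], ...], "hand": [hand, ...]}. A call has 1 to 8 rows; each row shifts and turns the commanded pose from where the row before left it, along the tool's axes as they then stand; what a row does not reach is not made up. A row lasts 1/12 s, in which the tool goes at most 41.7 mm and 7.16 degrees, less where a joint would pass 70% of its speed; a pose out of reach is approached as far as the arm can. A call with a number of a shift or a turn outside -1 to 1 is refused whole. A call with a gripper value outside its range is refused whole. The fingers move at their own pace and stop on an object; "force" is the grip in N (left out, the last holds). Time passes only in rows, so rows that do not move let the fingers close. It gives the time, the measured TCP pose, the force, the opening and the grip force at its end, in the units of the state.
- env.observe(): the state, without advancing time (a new reading comes with each control period).
- viewer.get_image(name): name is "scene" or "top" or "wrist"; returns the picture (420x560x3 uint8, red, green, blue); there is no depth.
- viewer.camera_model(name): a dict with "fov_y" (degrees; the focal length in pixels is half the picture's height over the tangent of half this angle, whatever the lens; pixels are square), "cx", "cy" (the principal point, pixels), "R" (3x3) and "t" (3): a world point X has camera coordinates R X + t. Camera axes: x right, y down, z forward; pixel columns grow to the right and rows downward; lengths in m; the calibration is good to about 2 mm. A picture is of the moment at which its call begins: read the wrist's pose just before it. camera_model takes no time and is no camera call; for the wrist camera it gives the pose at the moment of the call.
- env.job_done(): hands the job in; it is judged then, once.
Trained networks look in the newest picture that a camera, given by its name, has taken for a name from the list of things; names that differ only in an ending like _2 or _b are one class to them, and where a whole thing is asked for, a point or a joint stands for the part that bears it (a point fixed in the world has none). Each returns a list of dicts, best first, with "confidence" (0 to 1); they miss things now and then, are a little off and sometimes report something else, mostly with a low value. They report only what shows in the picture. A call takes as long as a camera call. They do not tell look-alikes from the thing itself.
- spotter.cut_out(camera, label): "mask" (420x560 bool, what is visible of it) and "extent" ([left, top, right, bottom] in pixels, round what is visible of it).
- spotter.place_of(camera, label): "uv" ([column, row] in pixels: a listed point, or the origin of a listed thing).
The state is a dict: "clock": time; "joint_pos": joint angles; "qvel": joint speeds; "joint_efforts": joint torques, N m; "ee_pos": TCP position; "tcp_rot": TCP orientation; "wrist_force": force on the tool from outside, world axes, zero at the start; "torque": the same for the moment, N m; "width": finger opening in m; "finger_force": force on a finger pad.
Only numpy, scipy, OpenCV 4.12 (cv2) and the standard library are available. Lean on these libraries where they do the work, as an engineer would, in place of code of your own. Each camera call takes 0.05 s, during which the arm holds its last target. There are 200 camera calls.

## Working session

There is one attempt and no reset: what is moved stays moved. The work goes in short steps, Python scripts to look and compute and a tool call to move; the robot and the scene stay as the last step left them, time stands still between calls to the robot, and variables do not carry over. Pictures are saved under pics/ and viewed, at most 10 in all, crops included, and the job is handed in when it is done.

Besides the shell and the picture viewer there is one more tool, called by a JSON object that holds its "name" and its "arguments". carry_out: Moves the arm, as the interface text tells. Its arguments: {"type":"object","properties":{"rot":{"type":"array","items":{"type":"array","items":{"type":"number","minimum":-1,"maximum":1}}},"linear":{"type":"array","items":{"type":"array","items":{"type":"number","minimum":-1,"maximum":1}}},"hand":{"type":"array","items":{"type":"number"}},"force":{"type":"number"}},"required":["rot","linear","hand"]}

```bash
mkdir -p pics; cat > h.py <<'E'
from station import env, viewer, spotter
import numpy as np, cv2
from scipy.spatial.transform import Rotation as Ro
def ray(cam,uv,z):
    m=viewer.camera_model(cam); f=210/np.tan(np.radians(m["fov_y"])/2)
    R=np.array(m["R"]);t=np.array(m["t"])
    d=R.T@np.array([(uv[0]-m["cx"])/f,(uv[1]-m["cy"])/f,1]); c=-R.T@t
    return c+d*(z-c[2])/d[2]
E
python3 - <<'E'
from h import *
s=env.observe(); print({k:np.round(v,3).tolist() for k,v in s.items()})
ims=[]
for c in ["scene","top"]:
    im=viewer.get_image(c); cv2.imwrite(f"pics/{c}0.png",im[:,:,::-1])
    for l,z in [("box_a_mid",.032),("tray_floor",.003)]:
        for d in spotter.place_of(c,l): print(c,l,round(d["confidence"],2),np.round(d["uv"]),np.round(ray(c,d["uv"],z),3))
E
```

```text
{'clock': 0.0, 'joint_pos': [1.002, 0.088, 1.372, -0.0, 1.684, -0.103], 'qvel': [0.001, -0.001, -0.0, -0.0, 0.001, -0.002], 'joint_efforts': [0.0, -34.018, -30.242, 0.072, 0.033, -0.0], 'ee_pos': [0.247, 0.491, 0.183], 'tcp_rot': [-0.725, -3.056, 0.003], 'wrist_force': [0.633, -0.515, -0.169], 'torque': [0.042, -0.027, -0.017], 'finger_force': 0.0, 'width': 0.094}
scene box_a_mid 0.88 [272. 211.] [0.586 0.195 0.032]
scene box_a_mid 0.55 [309. 225.] [0.447 0.191 0.032]
scene tray_floor 0.82 [268. 272.] [0.484 0.401 0.003]
top box_a_mid 0.73 [208. 219.] [0.481 0.394 0.032]
top box_a_mid 0.56 [276. 182.] [0.597 0.187 0.032]
top tray_floor 0.72 [136. 226.] [0.461 0.621 0.003]
top tray_floor 0.6 [208. 221.] [0.479 0.396 0.003]
```

View pics/top0.png

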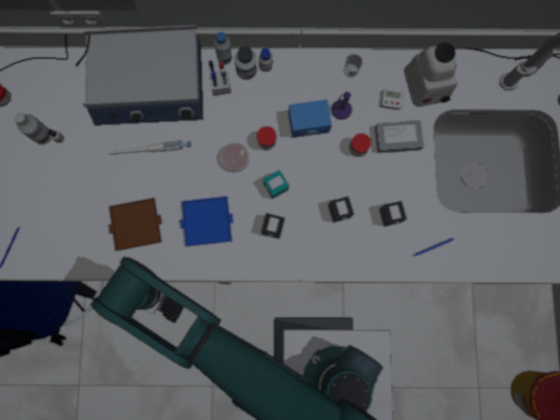

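View pics/scene0.png

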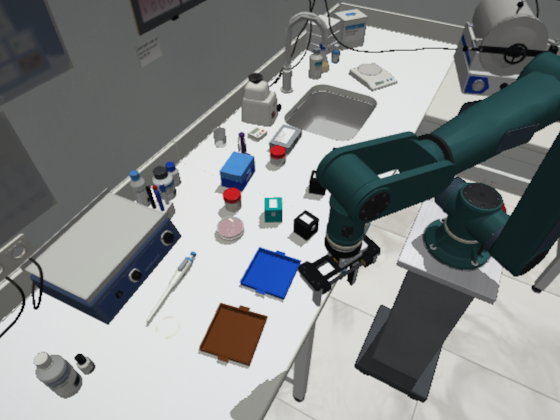

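The top view shows the black boxes at about (272,226), (341,209) and (393,213). The turquoise look-alike is at (276,183), the blue tray at (207,221) and the brown tray at (135,223).

```bash
python3 - <<'E'
from h import *
im=viewer.get_image("top")
c=cv2.resize(im[160:260,170:420],None,fx=3.2,fy=3.2,interpolation=cv2.INTER_CUBIC); cv2.imwrite("pics/crop1.png",c[:,:,::-1])
for uv in [(272,226),(341,209),(393,213)]: print(np.round(ray("top",uv,.064),3),np.round(ray("top",uv,.032),3))
m=viewer.camera_model("wrist");R=np.array(m["R"]);s=env.observe();T=Ro.from_rotvec(s["tcp_rot"]).as_matrix()
print(m["fov_y"],T.T@(-R.T@np.array(m["t"])-s["ee_pos"]),np.round(R@T,2),np.round(T,3))
hsv=cv2.cvtColor(im,cv2.COLOR_RGB2HSV)
k=((hsv[...,0]>105)&(hsv[...,0]<130)&(hsv[...,1]>180)).astype(np.uint8); k[:,:165]=0;k[:,245:]=0;k[:190]=0;k[255:]=0
cs=max(cv2.findContours(k,0,2)[0],key=cv2.contourArea); r=cv2.minAreaRect(cs); print(r,[np.round(ray("top",p,.014),3) for p in cv2.boxPoints(r)])
E
```

```text
[0.454 0.198 0.064] [0.459 0.198 0.032]
[ 0.507 -0.009  0.064] [ 0.513 -0.014  0.032]
[ 0.496 -0.165  0.064] [ 0.501 -0.173  0.032]
60.609121727364 [ 6.56656927e-02  1.55673018e-04 -1.99987713e-01] [[-0.    1.    0.  ]
 [-0.97 -0.   -0.23]
 [-0.23 -0.    0.97]] [[-0.893  0.449 -0.   ]
 [ 0.449  0.893 -0.   ]
 [ 0.    -0.    -1.   ]]
((206.38174438476562, 221.01422119140625), (42.455413818359375, 49.604122161865234), 83.1572265625) [array([0.533, 0.486, 0.014]), array([0.552, 0.333, 0.014]), array([0.42 , 0.315, 0.014]), array([0.401, 0.466, 0.014])]
```

View pics/crop1.png

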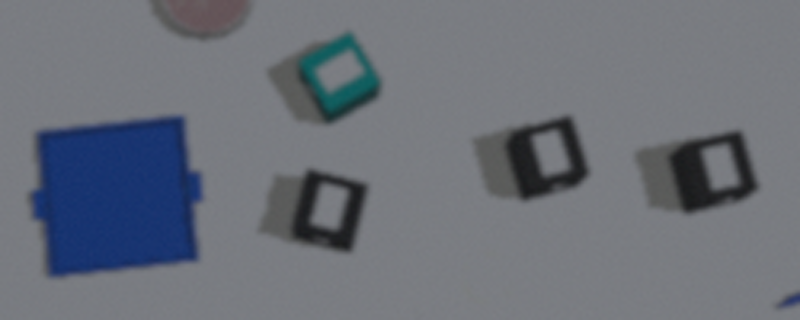

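The crop shows the lids at about (330,210), (548,150) and (722,165), with clasps on the near side. I read yaws of roughly -14°, +17° and +14°. First I move over the leftmost box.

```bash
cat >> h.py <<'E'
def plan(p,yaw):
    """rotation about tool z (norm.) to bring tool y to yaw+90deg; then shift (norm, in the turned tool axes)"""
    s=env.observe(); T=Ro.from_rotvec(s["tcp_rot"]).as_matrix()
    cur=np.degrees(np.arctan2(T[1,1],T[0,1])); d=(yaw+90-cur+180)%360-180
    c,n=np.cos(np.radians(yaw)),np.sin(np.radians(yaw))
    G=np.array([[-c,-n,0],[-n,c,0],[0,0,-1]]).T
    G=np.array([[-c,-n,0],[-n,c,0],[0,0,-1]]).T
    err=Ro.from_matrix(T.T@Ro.from_euler('z',d,degrees=True).inv().as_matrix()@G).as_rotvec() if 0 else None
    rv=Ro.from_matrix(T.T@G).as_rotvec()/2
    sh=G.T@(np.array(p)-s["ee_pos"])
    print("t",round(s["clock"],2),"rot",np.round(rv,4),"deg",round(d,2),"lin",np.round(sh,4))
E
python3 - <<'E'
s=open('h.py').read().split("\n")
L=[];seen=False
for l in s:
    if l.startswith("    err="): continue
    if l.startswith("    G="):
        if seen: continue
        seen=True; l="    G=np.array([[-c,-n,0],[-n,c,0],[0,0,-1]])"
    L.append(l)
open('h.py','w').write("\n".join(L))
E
python3 - <<'E'
from h import *
plan([.459,.198,.185],-14)
E
```

```text
t 0.35 rot [-2.000e-04 -1.000e-04 -1.107e-01] deg 12.69 lin [-0.2767 -0.2333 -0.0007]
```

{"name": "carry_out", "arguments": {"rot": [[0,0,-0.037],[0,0,-0.037],[0,0,-0.037],[0,0,0],[0,0,0],[0,0,0],[0,0,0],[0,0,0]], "linear": [[0,0,0],[0,0,0],[0,0,0],[-0.015,-0.012,0],[-0.028,-0.024,0],[-0.028,-0.024,0],[-0.028,-0.024,0],[-0.028,-0.024,0]], "hand": [0,0,0,0,0,0,0,0]}}

```text
clock: 1.02
ee_pos: [0.3448, 0.3547, 0.1846]
tcp_rot: [0.38, 3.118, 0.0]
wrist_force: [1.4, 0.4, 0.1]
width: 0.0942
finger_force: 0.0
```

{"name": "carry_out", "arguments": {"rot": [[0,0,0],[0,0,0],[0,0,0],[0,0,0],[0,0,0],[0,0,0],[0,0,0],[0,0,0]], "linear": [[-0.028,-0.024,0],[-0.028,-0.024,0],[-0.028,-0.024,0],[-0.028,-0.024,0],[-0.028,-0.024,0],[-0.01,-0.005,0],[0,0,0],[0,0,0]], "hand": [0,0,0,0,0,0,0,0]}}

```text
clock: 1.68
ee_pos: [0.4594, 0.1987, 0.1844]
tcp_rot: [-0.383, -3.117, -0.001]
wrist_force: [-0.7, 1.1, -0.1]
width: 0.0939
finger_force: 0.0
```

```bash
cat >> h.py <<'E'
def look(name=None):
    im=viewer.get_image("wrist")
    if name: cv2.imwrite(f"pics/{name}.png",im[:,:,::-1])
    for d in spotter.place_of("wrist","box_a_mid"): print("place",round(d["confidence"],2),np.round(d["uv"]),np.round(ray("wrist",d["uv"],.032),4))
    # white patches on the lids: rectified to the lid plane
    for d in spotter.cut_out("wrist","box_a_mid"):
        m=d["mask"].astype(np.uint8); g=cv2.cvtColor(im,cv2.COLOR_RGB2GRAY)
        hull=cv2.convexHull(np.argwhere(m)[:,::-1].astype(np.int32)); h=np.zeros_like(m); cv2.fillConvexPoly(h,hull,1)
        h=cv2.erode(h,np.ones((5,5)))
        t,_=cv2.threshold(g[h>0].reshape(-1,1),0,1,cv2.THRESH_OTSU)
        cs=cv2.findContours(((g>t)&(h>0)).astype(np.uint8),0,2)[0]
        if not cs: continue
        c=max(cs,key=cv2.contourArea)
        P=np.array([ray("wrist",q[0],.064)[:2] for q in c])*1000
        r=cv2.minAreaRect(P.astype(np.float32)); print("box",round(d["confidence"],2),d["extent"],"patch",np.round(r[0],1),np.round(r[1],1),round(r[2],1))
    s=env.observe(); print("F",np.round(s["wrist_force"],2),"w",round(float(s["width"]),4),"tcp",np.round(s["ee_pos"],4),"t",round(s["clock"],2))
E
python3 - <<'E'
from h import *
look("w1")
E
```

```text
place 0.87 [277. 193.] [0.4566 0.1953 0.032 ]
place 0.63 [297. 312.] [0.5881 0.1852 0.032 ]
box 0.73 [259.2, 269.8, 335.5, 363.5] patch [558.  193.8] [40.1 20. ] 73.5
box 0.57 [243.0, 162.1, 309.5, 236.2] patch [458.4 194.6] [25.9 40. ] 76.1
box 0.19 [71.2, 244.3, 133.0, 307.7] patch [503.4 -10.3] [27.2 17.6] 15.9
F [-0.02  0.16  1.26] w 0.0939 tcp [0.4587 0.1998 0.1847] t 1.83
```

View pics/w1.png

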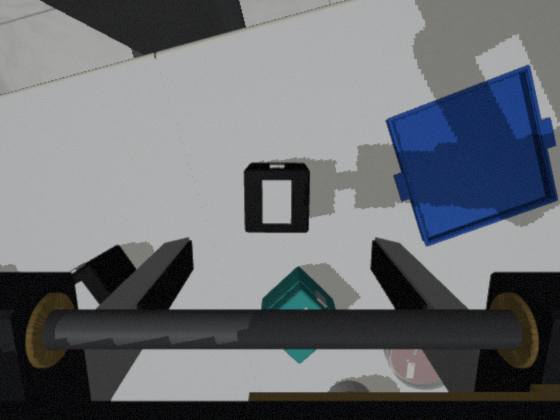

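The wrist view shows the first box at (277,198), square to the fingers and with its clasp on the robot's side. The blue tray is at (472,157), and the turquoise box is well clear at (297,315).

```bash
python3 - <<'E'
from h import *
plan([.4578,.195,.015],-13.9)
for p in [(388,121),(528,68),(557,199),(428,244)]: print(np.round(ray("wrist",p,.016),4))
E
```

```text
t 1.83 rot [ 0.0003 -0.0002  0.0005] deg -0.06 lin [-0.0003 -0.0049  0.1697]
[0.4149 0.3198 0.016 ]
[0.3983 0.4595 0.016 ]
[0.5354 0.4776 0.016 ]
[0.5521 0.3392 0.016 ]
```

{"name": "carry_out", "arguments": {"rot": [[0,0,0],[0,0,0],[0,0,0],[0,0,0],[0,0,0],[0,0,0],[0,0,0],[0,0,0]], "linear": [[0,-0.0025,0.015],[0,-0.0025,0.025],[0,0,0.03],[0,0,0.03],[0,0,0.03],[0,0,0.025],[0,0,0.015],[0,0,0]], "hand": [0,0,0,0,0,0,0,0]}}

```text
clock: 2.5
ee_pos: [0.4541, 0.194, 0.0104]
tcp_rot: [-0.377, -3.111, 0.005]
wrist_force: [-0.0, -0.7, -0.0]
width: 0.0941
finger_force: 0.0
```

{"name": "carry_out", "arguments": {"rot": [[0,0,0],[0,0,0],[0,0,0],[0,0,0],[0,0,0],[0,0,0],[0,0,0],[0,0,0]], "linear": [[0,0,0],[0,0,0],[0,0,0],[0,0,0],[0,0,0],[0,0,0],[0,0,0],[0,0,0]], "hand": [0.5,0.5,0.5,0.5,0.5,0.5,0.5,0.5], "force": 25}}

```text
clock: 3.17
ee_pos: [0.4591, 0.1939, 0.0156]
tcp_rot: [0.382, 3.117, 0.002]
wrist_force: [-0.8, 0.6, 4.6]
width: 0.06
finger_force: 25.0
```

{"name": "carry_out", "arguments": {"rot": [[0,0,0],[0,0,0],[0,0,0],[0,0,0],[0,0,0],[0,0,0],[0,0,0],[0,0,0]], "linear": [[0,0,-0.005],[0,0,-0.01],[0,0,-0.015],[0,0,-0.015],[0,0,-0.007],[0,0,0],[0,0,0],[0,0,0]], "hand": [0.5,0.5,0.5,0.5,0.5,0.5,0.5,0.5]}}

```text
clock: 3.83
ee_pos: [0.4577, 0.1934, 0.0657]
tcp_rot: [-0.382, -3.117, 0.001]
wrist_force: [0.6, 0.6, -0.1]
width: 0.0595
finger_force: 25.0
```

{"name": "carry_out", "arguments": {"rot": [[0,0,0],[0,0,0],[0,0,0],[0,0,0]], "linear": [[0,0,0],[0,0,0],[0,0,0],[0,0,0]], "hand": [0.5,0.5,0.5,0.5]}}

```text
clock: 4.17
ee_pos: [0.4581, 0.1935, 0.0661]
tcp_rot: [-0.382, -3.117, 0.0]
wrist_force: [0.2, 0.1, -0.6]
width: 0.0602
finger_force: 25.0
```

```bash
python3 - <<'E'
from h import *
look()
s=env.observe();print(np.round(s["joint_efforts"],3))
E
```

```text
box 0.9 [260.4, 347.3, 367.5, 393.0] patch [556.2 193.1] [31.4 14.3] 76.0
box 0.87 [214.5, 187.8, 350.7, 312.2] patch [476.7 188.9] [34.9 47.6] 75.7
F [-0.11  0.11 -1.18] w 0.0596 tcp [0.4583 0.1936 0.0664] t 4.32
[-1.0000e-03 -3.0205e+01 -2.9099e+01  2.3000e-02  7.5000e-02  0.0000e+00]
```

About 0.9 N, so this box is light. I set it back in place.

{"name": "carry_out", "arguments": {"rot": [[0,0,0],[0,0,0],[0,0,0],[0,0,0],[0,0,0],[0,0,0],[0,0,0],[0,0,0]], "linear": [[0,0,0.008],[0,0,0.013],[0,0,0.013],[0,0,0.008],[0,0,0.004],[0,0,0.003],[0,0,0.002],[0,0,0.001]], "hand": [0.5,0.5,0.5,0.5,0.5,0.5,0.5,0.5]}}

```text
clock: 4.98
ee_pos: [0.4584, 0.1936, 0.0157]
tcp_rot: [-0.382, -3.118, -0.0]
wrist_force: [-4.6, -2.3, 7.6]
width: 0.0596
finger_force: 25.0
```

{"name": "carry_out", "arguments": {"rot": [[0,0,0],[0,0,0],[0,0,0],[0,0,0],[0,0,0],[0,0,0],[0,0,0],[0,0,0]], "linear": [[0,0,0],[0,0,0],[0,0,0],[0,0,0],[0,0,0],[0,0,0],[0,0,0],[0,0,0]], "hand": [0.5,0.5,0.2,0,0,0,0,0]}}

```text
clock: 5.65
ee_pos: [0.4584, 0.1936, 0.0145]
tcp_rot: [-0.382, -3.118, -0.0]
wrist_force: [-0.6, 0.4, -0.7]
width: 0.093
finger_force: 0.0
```

{"name": "carry_out", "arguments": {"rot": [[0,0,0],[0,0,0],[0,0,0],[0,0,0],[0,0,0],[0,0,0],[0,0,0],[0,0,0]], "linear": [[0,0,-0.01],[0,0,-0.02],[0,0,-0.03],[0,0,-0.03],[0,0,-0.03],[0,0,-0.03],[0,0,-0.02],[0,0,0]], "hand": [0,0,0,0,0,0,0,0]}}

```text
clock: 6.32
ee_pos: [0.4612, 0.1945, 0.1914]
tcp_rot: [0.381, 3.108, 0.007]
wrist_force: [0.8, -0.1, 1.2]
width: 0.094
finger_force: 0.0
```

```bash
python3 - <<'E'
from h import *
look()
plan([.5,-.013,.185],16)
E
```

```text
box 0.98 [266.4, 260.3, 339.0, 354.2] patch [553.9 190. ] [54.6 27.4] 76.0
box 0.57 [248.9, 156.9, 311.9, 227.0] patch [452.4 192.8] [24.8 38.7] 76.0
F [-0.97  0.41  0.36] w 0.0937 tcp [0.458  0.1935 0.184 ] t 6.47
t 6.47 rot [-1.000e-04 -4.000e-04 -2.615e-01] deg 29.97 lin [ 0.0165 -0.21   -0.001 ]
```

{"name": "carry_out", "arguments": {"rot": [[0,0,-0.0523],[0,0,-0.0523],[0,0,-0.0523],[0,0,-0.0523],[0,0,-0.0523],[0,0,0],[0,0,0],[0,0,0]], "linear": [[0,0,0],[0,0,0],[0,0,0],[0,0,0],[0,0,0],[0.0015,-0.015,0],[0.003,-0.03,0],[0.003,-0.03,0]], "hand": [0,0,0,0,0,0,0,0]}}

```text
clock: 7.13
ee_pos: [0.4704, 0.1191, 0.1819]
tcp_rot: [0.441, -3.106, -0.0]
wrist_force: [0.6, 0.7, 0.7]
width: 0.0941
finger_force: 0.0
```

{"name": "carry_out", "arguments": {"rot": [[0,0,0],[0,0,0],[0,0,0],[0,0,0],[0,0,0],[0,0,0],[0,0,0],[0,0,0]], "linear": [[0.003,-0.03,0],[0.003,-0.03,0],[0.003,-0.03,0],[0,-0.03,0],[0,-0.015,0],[0,0,0],[0,0,0],[0,0,0]], "hand": [0,0,0,0,0,0,0,0]}}

```text
clock: 7.8
ee_pos: [0.4995, -0.012, 0.1832]
tcp_rot: [0.438, -3.108, -0.002]
wrist_force: [-0.8, -0.2, -0.1]
width: 0.094
finger_force: 0.0
```

```bash
python3 - <<'E'
from h import *
look("w2")
E
```

```text
place 0.59 [489. 213.] [0.4599 0.1944 0.032 ]
box 0.91 [436.6, 167.5, 551.5, 261.1] patch [459.4 194.5] [26.7 40.4] 75.7
box 0.67 [410.2, 282.0, 473.3, 371.9] patch [595.4 171. ] [27.1 56.5] 81.2
F [-0.11 -1.02  0.05] w 0.0939 tcp [ 0.5    -0.0116  0.1842] t 7.95
```

View pics/w2.png

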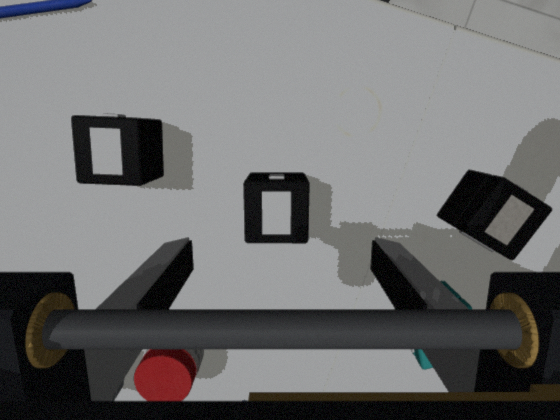

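Box 2 is at (277,213), square to the fingers, and box 3 is at (112,150). The first box, at (495,213), is unmoved. The network missed the two boxes, so I measure their lid patches directly.

```bash
cat >> h.py <<'E'
def patch(u,v,im=None):
    if im is None: im=viewer.get_image("wrist")
    g=cv2.cvtColor(im,cv2.COLOR_RGB2GRAY); m=(g>int(g[v,u])*.7).astype(np.uint8)
    _,lab=cv2.connectedComponents(m,connectivity=4)
    c=max(cv2.findContours((lab==lab[v,u]).astype(np.uint8),0,2)[0],key=cv2.contourArea)
    P=np.array([ray("wrist",q[0],.064)[:2] for q in c])*1000
    r=cv2.minAreaRect(P.astype(np.float32)); print("patch",np.round(r[0],1),np.round(r[1],1),round(r[2],1)); return r
E
python3 - <<'E'
from h import *
im=viewer.get_image("wrist")
r=patch(277,213,im);patch(106,150,im)
plan([r[0][0]/1000,r[0][1]/1000,.015],(r[2]+45)%90-45)
E
```

```text
patch [511.4 -13.8] [38.9 25.6] 15.4
patch [ 498.7 -172.7] [39.8 25.9] 13.6
t 8.0 rot [ 0.0002 -0.      0.0065] deg -0.74 lin [-0.0103 -0.005   0.1695]
```

{"name": "carry_out", "arguments": {"rot": [[0,0,0.0065],[0,0,0],[0,0,0],[0,0,0],[0,0,0],[0,0,0],[0,0,0],[0,0,0]], "linear": [[-0.005,-0.0025,0.015],[-0.005,-0.0025,0.025],[0,0,0.03],[0,0,0.03],[0,0,0.03],[0,0,0.025],[0,0,0.015],[0,0,0]], "hand": [0,0,0,0,0,0,0,0]}}

```text
clock: 8.67
ee_pos: [0.5078, -0.0137, 0.0103]
tcp_rot: [0.418, -3.105, -0.004]
wrist_force: [-1.2, -0.5, 0.2]
width: 0.0937
finger_force: 0.0
```

{"name": "carry_out", "arguments": {"rot": [[0,0,0],[0,0,0],[0,0,0],[0,0,0],[0,0,0],[0,0,0],[0,0,0],[0,0,0]], "linear": [[0,0,0],[0,0,0],[0,0,0],[0,0,0],[0,0,0],[0,0,0],[0,0,0],[0,0,0]], "hand": [0.5,0.5,0.5,0.5,0.5,0.5,0.5,0.5], "force": 25}}

```text
clock: 9.33
ee_pos: [0.5122, -0.0149, 0.0157]
tcp_rot: [-0.417, 3.112, -0.0]
wrist_force: [-0.3, 0.6, 5.4]
width: 0.0596
finger_force: 25.0
```

{"name": "carry_out", "arguments": {"rot": [[0,0,0],[0,0,0],[0,0,0],[0,0,0],[0,0,0],[0,0,0],[0,0,0],[0,0,0]], "linear": [[0,0,-0.005],[0,0,-0.01],[0,0,-0.015],[0,0,-0.015],[0,0,-0.007],[0,0,0],[0,0,0],[0,0,0]], "hand": [0.5,0.5,0.5,0.5,0.5,0.5,0.5,0.5]}}

```text
clock: 10.0
ee_pos: [0.5107, -0.0149, 0.0656]
tcp_rot: [0.417, -3.112, -0.001]
wrist_force: [0.3, -0.5, -0.3]
width: 0.0599
finger_force: 25.0
```

{"name": "carry_out", "arguments": {"rot": [[0,0,0],[0,0,0],[0,0,0],[0,0,0]], "linear": [[0,0,0],[0,0,0],[0,0,0],[0,0,0]], "hand": [0.5,0.5,0.5,0.5]}}

```text
clock: 10.33
ee_pos: [0.5111, -0.0149, 0.0661]
tcp_rot: [0.417, -3.113, -0.0]
wrist_force: [0.8, -0.5, 0.0]
width: 0.06
finger_force: 25.0
```

```bash
python3 - <<'E'
from h import *
look()
plan([.5114,-.0138,.015],15.4)
E
```

```text
F [ 0.22  0.67 -1.28] w 0.06 tcp [ 0.5113 -0.0149  0.0664] t 10.48
t 10.48 rot [ 0.0001 -0.0001 -0.0013] deg 0.15 lin [-0.0004  0.0011  0.0514]
```

Light too. I set it down.

{"name": "carry_out", "arguments": {"rot": [[0,0,0],[0,0,0],[0,0,0],[0,0,0],[0,0,0],[0,0,0],[0,0,0],[0,0,0]], "linear": [[0,0,0.008],[0,0,0.013],[0,0,0.013],[0,0,0.008],[0,0,0.004],[0,0,0.003],[0,0,0.002],[0,0,0.0005]], "hand": [0.5,0.5,0.5,0.5,0.5,0.5,0.5,0.5]}}

```text
clock: 11.15
ee_pos: [0.5118, -0.015, 0.0157]
tcp_rot: [-0.417, 3.113, -0.0]
wrist_force: [-3.4, 0.0, 4.7]
width: 0.0596
finger_force: 25.0
```

{"name": "carry_out", "arguments": {"rot": [[0,0,0],[0,0,0],[0,0,0],[0,0,0],[0,0,0],[0,0,0],[0,0,0],[0,0,0]], "linear": [[0,0,0],[0,0,0],[0,0,0],[0,0,0],[0,0,0],[0,0,0],[0,0,0],[0,0,0]], "hand": [0.5,0.5,0.2,0,0,0,0,0]}}

```text
clock: 11.82
ee_pos: [0.5114, -0.0149, 0.0151]
tcp_rot: [-0.417, 3.114, 0.0]
wrist_force: [-0.4, 0.0, 0.2]
width: 0.0933
finger_force: 0.0
```

{"name": "carry_out", "arguments": {"rot": [[0,0,0],[0,0,0],[0,0,0],[0,0,0],[0,0,0],[0,0,0],[0,0,0],[0,0,0]], "linear": [[0,0,-0.01],[0,0,-0.02],[0,0,-0.03],[0,0,-0.03],[0,0,-0.03],[0,0,-0.03],[0,0,-0.02],[0,0,0]], "hand": [0,0,0,0,0,0,0,0]}}

```text
clock: 12.48
ee_pos: [0.5143, -0.0153, 0.192]
tcp_rot: [-0.415, 3.103, -0.005]
wrist_force: [0.8, -0.4, 0.1]
width: 0.094
finger_force: 0.0
```

```bash
python3 - <<'E'
from h import *
look()
plan([.497,-.172,.185],13.6)
E
```

```text
place 0.7 [496. 193.] [0.455  0.1921 0.032 ]
box 0.97 [443.5, 152.9, 558.2, 240.1] patch [453.7 190. ] [26.2 39.8] 75.2
box 0.89 [428.5, 264.8, 482.2, 310.8] patch [556.6 185.1] [21.5 20.2] 30.7
F [ 0.31 -0.19 -0.6 ] w 0.0938 tcp [ 0.511  -0.0149  0.1845] t 12.63
t 12.63 rot [ 0.0002 -0.0004  0.0144] deg -1.65 lin [ 0.0505 -0.1494 -0.0005]
```

{"name": "carry_out", "arguments": {"rot": [[0,0,0.0144],[0,0,0],[0,0,0],[0,0,0],[0,0,0],[0,0,0],[0,0,0],[0,0,0]], "linear": [[0,0,0],[0.005,-0.015,0],[0.01,-0.03,0],[0.01,-0.03,0],[0.01,-0.03,0],[0.01,-0.03,0],[0.005,-0.014,0],[0,0,0]], "hand": [0,0,0,0,0,0,0,0]}}

```text
clock: 13.3
ee_pos: [0.4961, -0.1741, 0.1821]
tcp_rot: [0.364, -3.116, -0.003]
wrist_force: [-0.5, 0.4, 0.4]
width: 0.094
finger_force: 0.0
```

{"name": "carry_out", "arguments": {"rot": [[0,0,0],[0,0,0],[0,0,0]], "linear": [[0,0,0],[0,0,0],[0,0,0]], "hand": [0,0,0]}}

```text
clock: 13.55
ee_pos: [0.4976, -0.1702, 0.1843]
tcp_rot: [0.374, -3.118, -0.002]
wrist_force: [-0.0, 0.2, 1.4]
width: 0.0939
finger_force: 0.0
```

```bash
python3 - <<'E'
from h import *
im=viewer.get_image("wrist"); cv2.imwrite("pics/w3.png",im[:,:,::-1])
r=patch(277,205,im)
plan([r[0][0]/1000,r[0][1]/1000,.015],(r[2]+45)%90-45)
E
```

```text
patch [ 498.7 -172.4] [39.3 25.3] 13.1
t 13.6 rot [ 0.0004 -0.0002  0.0055] deg -0.64 lin [-0.0004 -0.0023  0.1696]
```

View pics/w3.png

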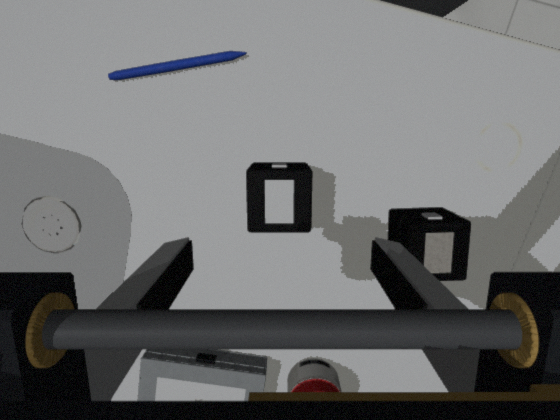

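Box 3 is centred at (279,200). Box 2 stands upright at (430,245), and the sink is to the left, well clear of the fingers. I grip box 3 and lift it.

{"name": "carry_out", "arguments": {"rot": [[0,0,0.0055],[0,0,0],[0,0,0],[0,0,0],[0,0,0],[0,0,0],[0,0,0],[0,0,0]], "linear": [[0,-0.0025,0.015],[0,0,0.025],[0,0,0.03],[0,0,0.03],[0,0,0.03],[0,0,0.025],[0,0,0.015],[0,0,0]], "hand": [0,0,0,0,0,0,0,0]}}

```text
clock: 14.27
ee_pos: [0.4953, -0.1713, 0.0107]
tcp_rot: [0.357, -3.114, -0.008]
wrist_force: [-0.1, 0.1, -0.1]
width: 0.0943
finger_force: 0.0
```

{"name": "carry_out", "arguments": {"rot": [[0,0,0],[0,0,0],[0,0,0],[0,0,0],[0,0,0],[0,0,0],[0,0,0],[0,0,0]], "linear": [[0,0,0],[0,0,0],[0,0,0],[0,0,0],[0,0,0],[0,0,0],[0,0,0],[0,0,0]], "hand": [0.5,0.5,0.5,0.5,0.5,0.5,0.5,0.5], "force": 40}}

```text
clock: 14.93
ee_pos: [0.4991, -0.1731, 0.0163]
tcp_rot: [-0.355, 3.12, 0.002]
wrist_force: [-0.5, 4.6, 6.7]
width: 0.0596
finger_force: 40.0
```

{"name": "carry_out", "arguments": {"rot": [[0,0,0],[0,0,0],[0,0,0],[0,0,0],[0,0,0],[0,0,0],[0,0,0],[0,0,0]], "linear": [[0,0,-0.005],[0,0,-0.01],[0,0,-0.015],[0,0,-0.015],[0,0,-0.007],[0,0,0],[0,0,0],[0,0,0]], "hand": [0.5,0.5,0.5,0.5,0.5,0.5,0.5,0.5]}}

```text
clock: 15.6
ee_pos: [0.4975, -0.1737, 0.0657]
tcp_rot: [0.354, -3.119, -0.002]
wrist_force: [-0.3, -0.1, -6.1]
width: 0.06
finger_force: 40.0
```

{"name": "carry_out", "arguments": {"rot": [[0,0,0],[0,0,0],[0,0,0],[0,0,0]], "linear": [[0,0,0],[0,0,0],[0,0,0],[0,0,0]], "hand": [0.5,0.5,0.5,0.5]}}

```text
clock: 15.93
ee_pos: [0.4982, -0.1738, 0.0666]
tcp_rot: [0.355, -3.121, -0.001]
wrist_force: [-0.1, 0.4, -5.2]
width: 0.06
finger_force: 40.0
```

```bash
python3 - <<'E'
from h import *
plan([.475,.399,.165],7.5)
print(env.observe()["wrist_force"])
E
```

```text
t 15.93 rot [ 0.0003 -0.0003  0.0478] deg -5.47 lin [-0.0518  0.571  -0.0984]
[-0.05505766  0.40393441 -5.24617524]
```

5.2 N: box 3 is the heavy one. I carry it to the tray.

{"name": "carry_out", "arguments": {"rot": [[0,0,0],[0,0,0],[0,0,0.016],[0,0,0.016],[0,0,0.016],[0,0,0],[0,0,0],[0,0,0]], "linear": [[0,0,-0.01],[0,0,-0.025],[0,0,-0.028],[0,0,-0.025],[0,0,-0.01],[0,0,0],[-0.001,0.01,0],[-0.002,0.02,0]], "hand": [0.5,0.5,0.5,0.5,0.5,0.5,0.5,0.5]}}

```text
clock: 16.6
ee_pos: [0.4967, -0.1445, 0.1637]
tcp_rot: [0.201, -3.133, -0.0]
wrist_force: [0.6, 1.0, -6.0]
width: 0.0599
finger_force: 40.0
```

{"name": "carry_out", "arguments": {"rot": [[0,0,0],[0,0,0],[0,0,0],[0,0,0],[0,0,0],[0,0,0],[0,0,0],[0,0,0]], "linear": [[-0.0027,0.03,0],[-0.0027,0.03,0],[-0.0027,0.03,0],[-0.0027,0.03,0],[-0.0027,0.03,0],[-0.0027,0.03,0],[-0.0027,0.03,0],[-0.0027,0.03,0]], "hand": [0.5,0.5,0.5,0.5,0.5,0.5,0.5,0.5]}}

```text
clock: 17.27
ee_pos: [0.4857, 0.099, 0.163]
tcp_rot: [0.206, -3.131, -0.001]
wrist_force: [1.2, 0.1, -5.4]
width: 0.0596
finger_force: 40.0
```

{"name": "carry_out", "arguments": {"rot": [[0,0,0],[0,0,0],[0,0,0],[0,0,0],[0,0,0],[0,0,0],[0,0,0],[0,0,0]], "linear": [[-0.0027,0.03,0],[-0.0027,0.03,0],[-0.0027,0.03,0],[-0.0027,0.03,0],[-0.0027,0.03,0],[-0.0027,0.03,0],[-0.0027,0.03,0],[-0.0027,0.03,0]], "hand": [0.5,0.5,0.5,0.5,0.5,0.5,0.5,0.5]}}

```text
clock: 17.93
ee_pos: [0.4758, 0.3392, 0.1627]
tcp_rot: [0.207, -3.131, 0.002]
wrist_force: [0.0, 0.0, -5.0]
width: 0.0598
finger_force: 40.0
```

{"name": "carry_out", "arguments": {"rot": [[0,0,0],[0,0,0],[0,0,0],[0,0,0],[0,0,0],[0,0,0]], "linear": [[-0.0027,0.03,0],[-0.002,0.02,0],[-0.001,0.011,0],[0,0,0],[0,0,0],[0,0,0]], "hand": [0.5,0.5,0.5,0.5,0.5,0.5]}}

```text
clock: 18.43
ee_pos: [0.4754, 0.3975, 0.1644]
tcp_rot: [0.203, -3.134, 0.003]
wrist_force: [-0.9, -0.3, -5.7]
width: 0.0595
finger_force: 40.0
```

```bash
python3 - <<'E'
from h import *
im=viewer.get_image("wrist"); cv2.imwrite("pics/w4.png",im[:,:,::-1])
plan([.475,.399,.018],7.5)
E
```

```text
t 18.48 rot [-0.0006 -0.0003 -0.0009] deg 0.11 lin [0.0005 0.0016 0.1468]
```

View pics/w4.png

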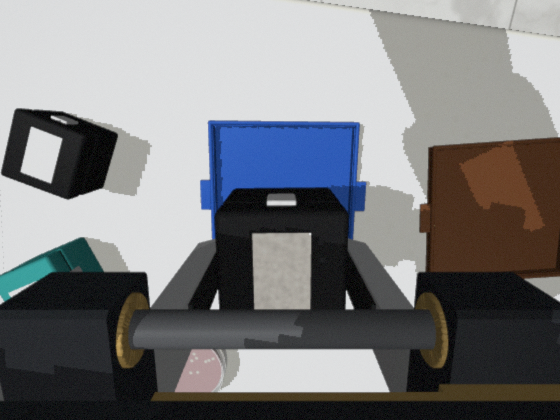

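The box hangs centred over the blue tray: tray edges at columns 209 and 359, box centre at 282. The tray is square to the fingers, so I lower it.

{"name": "carry_out", "arguments": {"rot": [[0,0,0],[0,0,0],[0,0,0],[0,0,0],[0,0,0],[0,0,0],[0,0,0],[0,0,0]], "linear": [[0,0.0015,0.01],[0,0,0.02],[0,0,0.025],[0,0,0.025],[0,0,0.025],[0,0,0.015],[0,0,0.01],[0,0,0.005]], "hand": [0.5,0.5,0.5,0.5,0.5,0.5,0.5,0.5]}}

```text
clock: 19.15
ee_pos: [0.4745, 0.3989, 0.0277]
tcp_rot: [0.203, -3.132, 0.003]
wrist_force: [-0.7, -0.5, -5.6]
width: 0.0595
finger_force: 40.0
```

{"name": "carry_out", "arguments": {"rot": [[0,0,0],[0,0,0],[0,0,0],[0,0,0],[0,0,0],[0,0,0],[0,0,0],[0,0,0]], "linear": [[0,0,0.003],[0,0,0.002],[0,0,0.002],[0,0,0.001],[0,0,0.001],[0,0,0.001],[0,0,0.001],[0,0,0]], "hand": [0.5,0.5,0.5,0.5,0.5,0.5,0.5,0.5]}}

```text
clock: 19.82
ee_pos: [0.4757, 0.4007, 0.0195]
tcp_rot: [-0.205, 3.134, 0.001]
wrist_force: [0.8, -0.5, -4.5]
width: 0.0599
finger_force: 40.0
```

{"name": "carry_out", "arguments": {"rot": [[0,0,0],[0,0,0]], "linear": [[0,0,0],[0,0,0]], "hand": [0.5,0.5]}}

```text
clock: 19.98
ee_pos: [0.4756, 0.4007, 0.0195]
tcp_rot: [-0.205, 3.134, 0.001]
wrist_force: [0.6, -0.1, -4.6]
width: 0.0593
finger_force: 40.0
```

{"name": "carry_out", "arguments": {"rot": [[0,0,0],[0,0,0],[0,0,0],[0,0,0]], "linear": [[0,0,0.0005],[0,0,0.0005],[0,0,0],[0,0,0]], "hand": [0.5,0.5,0.5,0.5]}}

```text
clock: 20.32
ee_pos: [0.4757, 0.4007, 0.0194]
tcp_rot: [-0.205, 3.134, 0.001]
wrist_force: [-3.2, -1.5, 2.3]
width: 0.0598
finger_force: 40.0
```

The box is down, and the wrist reads +2.3 N. I release with a limited opening and retreat.

{"name": "carry_out", "arguments": {"rot": [[0,0,0],[0,0,0],[0,0,0],[0,0,0],[0,0,0],[0,0,0]], "linear": [[0,0,0],[0,0,0],[0,0,0],[0,0,0],[0,0,0],[0,0,0]], "hand": [0.3,0.2,0.18,0.18,0.18,0.18]}}

```text
clock: 20.82
ee_pos: [0.4755, 0.4005, 0.018]
tcp_rot: [-0.205, 3.135, 0.0]
wrist_force: [0.7, -0.2, -0.0]
width: 0.0771
finger_force: 0.0
```

{"name": "carry_out", "arguments": {"rot": [[0,0,0],[0,0,0],[0,0,0],[0,0,0],[0,0,0],[0,0,0],[0,0,0],[0,0,0]], "linear": [[0,0,-0.01],[0,0,-0.02],[0,0,-0.03],[0,0,-0.03],[0,0,-0.03],[0,0,-0.03],[0,0,-0.02],[0,0,0]], "hand": [0.18,0.18,0.18,0.18,0.18,0.18,0.18,0.18]}}

```text
clock: 21.48
ee_pos: [0.4778, 0.4021, 0.1958]
tcp_rot: [-0.204, 3.124, 0.01]
wrist_force: [0.7, 0.2, 1.0]
width: 0.0774
finger_force: 0.0
```

{"name": "carry_out", "arguments": {"rot": [[0,0,0],[0,0,0],[0,0,0]], "linear": [[0,0,0],[0,0,0],[0,0,0]], "hand": [0.18,0.18,0.18]}}

```text
clock: 21.73
ee_pos: [0.4744, 0.3997, 0.1853]
tcp_rot: [0.204, -3.131, 0.004]
wrist_force: [0.7, -0.1, -0.5]
width: 0.077
finger_force: 0.0
```

```bash
python3 - <<'E'
from h import *
a=viewer.get_image("wrist"); b=viewer.get_image("top")
o=np.hstack([cv2.resize(a,(400,300)),cv2.resize(b[150:270,170:430],(400,185))[:300] if 0 else cv2.resize(b[125:290,170:390],(400,300))])
cv2.imwrite("pics/end.png",o[:,:,::-1])
E
```

```text
(no output)
```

View pics/end.png

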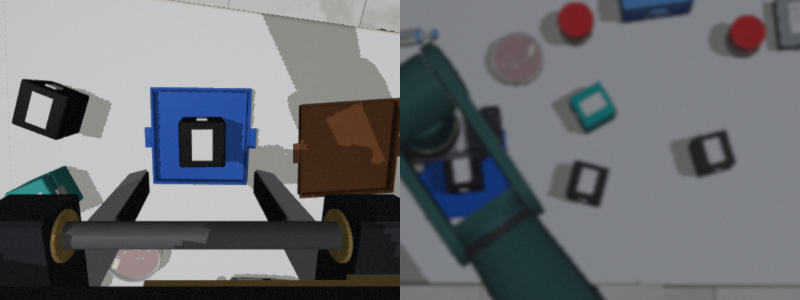

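The left panel (wrist view) shows the box upright inside the blue tray at about (203,142). The right panel (top view) shows the two light boxes still in place at about (588,183) and (712,153). The gripper is clear of everything.

```bash
python3 -c "
from station import env; print(env.job_done())"
```

```text
the job is handed in; nothing more can be done
None
```

I lifted the three boxes left to right; the rightmost was the heavy one (about 5.2 N at the wrist) and now stands upright in the blue tray, the two light ones stand where they were, and the job is handed in at about 22 s, with no verdict returned.

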